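# Roll an inlay strip flush with a palm roller

## Task

Take the red-handled palm roller out of its wooden stand and roll the inlay strip down in long strokes along its length, with firm, steady pressure, until all six leaves lie flush with the board. Press with the rubber wheel only, at about 17 N and always under 28 N, or the wood bruises. Then hang the roller back upright in its stand as you found it, and leave everything else on the bench undisturbed.

Things in the scene. Friction and masses are not known exactly. Their poses are not given: they have to be found in the camera images.
- roller: Palm roller, about 0.4 kg, 126 mm tall: black rubber wheel (44 mm diameter, 48 mm wide) in a steel yoke (60 mm wide) under an upright red handle. Origin at the lowest point of the wheel; z up the handle, x along the axle (22 mm up), so it rolls along its own y, both ways alike. Hangs in its stand at the start, axes along the stand's; there the origin is 16 mm above the bench.
- roller_grip (a point): Where to pinch the handle: 85 mm above the roller's origin, axes as the roller's. The handle is 34 mm (x) by 24 mm (y) and runs from 62 to 126 mm; close the fingers along y. Under it, from 58 to 62 mm, is a brass guard disc of 44 mm diameter: with the fingertips just above it the roller cannot slip up through the hand when pressed down.
- roller_seat (a point): Centre of the underside of the roller's crown, a flat steel bar 92 mm (x) by 30 mm (y) by 6 mm; 52 mm above the roller's origin.
- wheel (a joint): Turn of the wheel on its axle, rad, 0 at the start; one radian is 22 mm of rolling.
- stand: Roller stand of plywood, fixed: base 130 mm (x) by 84 mm (y) by 12 mm, two uprights whose tops are 68 mm above the bench and whose inner faces are 34 mm either side of the middle along x. The crown bar rests across the two tops, between pairs of upturned lugs 11 mm high; the wheel hangs between the uprights, 4 mm clear of the base. Origin under the middle of the base.
- stand_seat (a point): Middle of the stand at the height of the upright tops (68 mm), axes as the stand's. The roller's roller_seat belongs here, axle along x, either way round. Play about 4 mm along x; 3.5 mm along y between the lugs, which lean outward a little as a lead-in.
- cradle: Fixed plywood cradle, base 140 mm (x) by 320 mm (y) by 12 mm, that clamps a 100 by 280 mm board (length along y) on packing of unknown thickness. Fence, cams and cleats are lower than the board, which does not move under load. In a recess along its middle lies an inlay strip of six rigid leaves, light and dark in turn, 35 mm wide, 30 mm each along y. Origin under the base's middle.
- strip_start (a point): End of the strip at leaf0 (the cradle's -y end), on its centre line, drawn at 46 mm above the bench. This is not the true height: the board's top face is 46 to 62 mm above the bench at its middle and slopes along its length, up to 3.2 mm higher or lower at the strip's ends; no reading shows it, it has to be felt.
- strip_end (a point): The other end of the strip, at leaf5 (+y end), likewise drawn at 46 mm, not the true height. The board's top runs on 50 mm beyond each end of the strip.
- leaf0 (a joint): How far leaf 0 (its centre -75 mm along the cradle's y) is pressed down, m: 0 = 4 mm proud of the board, 0.004 = home, flush. Set in tacky glue: holds under about 8 N, above that sinks slowly (about 3 mm/s at 10 N, 13 mm/s at 17 N), stays where left and stops at flush. All start 2.5 to 4 mm proud.
- leaf1 (a joint): How far leaf 1 (its centre -45 mm along the cradle's y) is pressed down, m: 0 = 4 mm proud of the board, 0.004 = home, flush. Behaves as leaf 0.
- leaf2 (a joint): How far leaf 2 (its centre -15 mm along the cradle's y) is pressed down, m: 0 = 4 mm proud of the board, 0.004 = home, flush. Behaves as leaf 0.
- leaf3 (a joint): How far leaf 3 (its centre +15 mm along the cradle's y) is pressed down, m: 0 = 4 mm proud of the board, 0.004 = home, flush. Behaves as leaf 0.
- leaf4 (a joint): How far leaf 4 (its centre +45 mm along the cradle's y) is pressed down, m: 0 = 4 mm proud of the board, 0.004 = home, flush. Behaves as leaf 0.
- leaf5 (a joint): How far leaf 5 (its centre +75 mm along the cradle's y) is pressed down, m: 0 = 4 mm proud of the board, 0.004 = home, flush. Behaves as leaf 0.
- glue_bottle: Wood glue bottle with orange nozzle, 58 mm wide, 180 mm tall, standing; origin under its middle. Bystander, to be left alone.
- masking_tape: Roll of masking tape lying flat, 97 mm across, 24 mm high; origin under its middle. Bystander, to be left alone.
- block_plane: Small block plane, 48x160x61 mm; origin under its middle. Bystander, to be left alone.

How it is judged:
By the outcome, as a careful person would: the job done as asked, in the order asked, and still so for the second after the job is handed in, with the robot touching nothing.
It also fails if it takes over 72 s, if anything falls off the work surface, if the arm or the gripper's body presses on something with over 40 N, if the wrist force passes 120 N, or if a joint passes its speed limit or range.

## Robot

A 6-joint arm with a two-finger parallel gripper is mounted at the origin on a cart in front of the work surface, level with it; the furniture and walls round the work are solid. World frame = base frame: x ahead of the robot, y to its left, z up, the work surface at z = 0. Lengths are in mm, angles in degrees, forces in N, time in s.
With the tool pointing down it reaches from about 300 to 850 mm from the base axis. Payload 4.2 kg.
Tool frame: the origin (TCP) lies midway between the tips of the shut fingers; the grasp point (between the pads) lies 19 mm behind it; z points along the fingers, y is the line along which they close (so a half turn about z gives the same grasp; the last joint's range is limited). The gripper opens to 91 mm and grips with 3 to 60 N. Pads are 32 mm wide; open, the fingers measure 118 mm over their backs; the gripper's body (76 mm by 178 mm) begins 60 mm behind the grasp point.
Start: joints at [72.193, 18.312, 89.639, -0, 72.044, -1.146], TCP at [164.865, 550.874, 213.976] pointing down, gripper open.
Joint ranges: [-177.97, 177.97], [-48.28, 115.42], [12.27, 149.76], [-77.06, 257.06], [2.81, 150.46], [-146.56, 146.56]. Speed limits (degrees/s): [147.25, 147.25, 180, 180, 180, 180].

## Interface

Orientations are given as [roll, pitch, yaw] about the fixed x, y, z axes, in that order (R = Rz(yaw) Ry(pitch) Rx(roll)).
In Python, from workcell import env gives the robot as it stands.
- The arm moves only by the shell command python3 -m jog 'ROWS' [FORCE]. ROWS is a JSON object of lists of equal length, an entry for each row: "jaw": the finger opening in mm, from 0 to 91.2; "slide": the shift along the tool's x, y, z in units of 30 mm (1.0 is 30 mm), a list of three; "spin": the turn about the tool's z in units of 8 degrees (1.0 is 8 degrees). In form: {"jaw": [jaw, ...], "slide": [[dx, dy, dz], ...], "spin": [spin, ...]}. A call has 1 to 10 rows; each row shifts and turns the commanded pose from where the row before left it, along the tool's axes as they then stand; what a row does not reach is not made up. A row lasts 1/10 s, in which the tool goes at most 50 mm and 8.59 degrees, less where a joint would pass 70% of its speed; a pose out of reach is approached as far as the arm can. A call is refused whole if a number of a shift passes 1 or a number of a turn 1, either way. A call with a gripper value outside its range is refused whole. The fingers move at their own pace and stop on an object; FORCE is the grip in N (left out, the last holds). Time passes only in rows, so rows that do not move let the fingers close. It gives the time, the measured TCP pose, the force, the opening and the grip force at its end, in the units of the state.
- env.state(): the state, without advancing time (a new reading comes with each control period).
- env.grab_frame(name): name is "scene" or "side" or "wrist"; returns the picture (420x560x3 uint8, red, green, blue); there is no depth.
- env.camera_model(name): a dict with "fx", "fy", "cx", "cy" (pixels), "camera_from_world" (4x4, takes a point from world to camera coordinates). Camera axes: x right, y up, looking along -z (the intrinsics and any distortion apply to the point x, -y, -z); pixel columns grow to the right and rows downward; lengths in mm; the calibration is good to about 2 mm. A picture is of the moment at which its call begins: read the wrist's pose just before it. camera_model takes no time and is no camera call; for the wrist camera it gives the pose at the moment of the call.
- env.job_done(): hands the job in; it is judged then, once.
The state is a dict: "time_s": time; "qpos": joint angles; "qvel": joint speeds; "effort": joint torques, N m; "ee_pos": TCP position; "ee_rot": TCP orientation; "force": force on the tool from outside, world axes, zero at the start; "torque": the same for the moment, N m; "gripper_width": finger opening in mm; "gripper_force": force on a finger pad.
Only numpy, scipy, OpenCV 4.12 (cv2) and the standard library are available. Lean on these libraries where they do the work, as an engineer would, in place of code of your own. Each camera call takes 0.05 s, during which the arm holds its last target. There are 200 camera calls.

## Working session

There is one attempt and no reset: what is moved stays moved. The work goes in short steps, Python scripts to look and compute and a shell command to move; the robot and the scene stay as the last step left them, time stands still between calls to the robot, and variables do not carry over. Pictures are saved under pics/ and viewed, at most 10 in all, crops included, and the job is handed in when it is done.

```bash
mkdir -p pics; ls; python3 - <<'E'
from workcell import env
import cv2,json
print(env.state())
for n in("scene","side"):
    f=env.grab_frame(n); cv2.imwrite(f"pics/{n}0.png",f[:,:,::-1]); m=env.camera_model(n); print(n,{k:(v if k!="camera_from_world" else [[round(float(a),4) for a in r] for r in v]) for k,v in m.items()})
E
```

```text
pics
{'time_s': 0.0, 'qpos': array([ 7.21916698e+01,  1.83504257e+01,  8.97065102e+01, -1.54334951e-03,
        7.20411464e+01, -1.14631309e+00]), 'qvel': array([ 0.06680164, -0.00712674,  0.04693291,  0.0352181 ,  0.02806982,
        0.05554301]), 'effort': array([-3.50587070e-03, -4.12458837e+01, -2.31970042e+01,  7.23583787e-02,
        4.56637423e-02, -1.46686170e-04]), 'ee_pos': array([164.72761035, 550.38427357, 213.13173508]), 'ee_rot': array([-1.79901908e+02, -4.95150897e-04,  1.63338460e+02]), 'force': array([-0.51900758, -0.09122695,  0.94229727]), 'torque': array([-0.00946864, -0.02038078, -0.03935442]), 'gripper_force': 0.0, 'gripper_width': 91.1809782455321}
scene {'fx': 398.4054064412755, 'fy': 398.4054064412755, 'cx': 281.45535769535803, 'cy': 209.68665624377067, 'camera_from_world': [[0.7483, -0.6634, -0.005, -428.9724], [0.2894, 0.3197, 0.9023, -259.1685], [-0.597, -0.6766, 0.4312, -971.8868], [0.0, 0.0, 0.0, 1.0]]}
side {'fx': 495.0100701421629, 'fy': 495.0100701421629, 'cx': 275.29087581245847, 'cy': 208.64798847733934, 'camera_from_world': [[-0.9728, -0.2317, 0.0035, 582.2167], [0.1482, -0.6106, 0.7779, -134.2307], [-0.1781, 0.7573, 0.6284, -1689.461], [0.0, 0.0, 0.0, 1.0]]}
```

View pics/scene0.png

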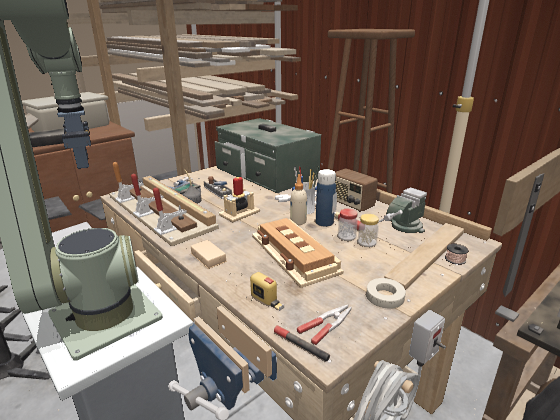

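View pics/side0.png

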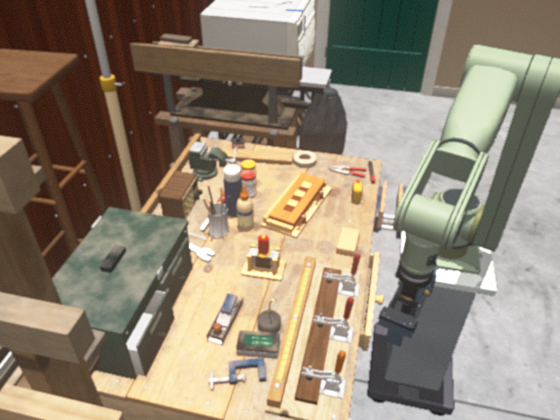

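The scene view shows the stand with its red handle at about (238,186) and the cradle at about (297,250). In the side view they are at about (263,243) and (299,203). I'll triangulate both roughly.

```bash
cat > h.py <<'E'
from workcell import env
import cv2,numpy as np
def proj(m,P):
    T=np.array(m["camera_from_world"]);p=T[:3,:3]@np.array(P,float)+T[:3,3]
    return np.array([m["cx"]+m["fx"]*p[0]/-p[2],m["cy"]-m["fy"]*p[1]/-p[2]])
def ray(m,u,v):
    T=np.array(m["camera_from_world"]);R=T[:3,:3];d=R.T@np.array([(u-m["cx"])/m["fx"],-(v-m["cy"])/m["fy"],-1.])
    return -R.T@T[:3,3],d/np.linalg.norm(d)
def onz(m,u,v,z):
    c,d=ray(m,u,v);return c+d*(z-c[2])/d[2]
def tri(obs):
    A=np.zeros((3,3));b=np.zeros(3)
    for m,u,v in obs:
        c,d=ray(m,u,v);M=np.eye(3)-np.outer(d,d);A+=M;b+=M@c
    return np.linalg.solve(A,b)
def blobs(f,lo,hi,amin=20):
    h=cv2.cvtColor(f,cv2.COLOR_RGB2HSV);k=cv2.inRange(h,lo,hi)
    n,l,s,c=cv2.connectedComponentsWithStats(k);return [(c[i].round(1),s[i]) for i in range(1,n) if s[i][4]>=amin],l
E
python3 - <<'E'
from h import *
ms,md=env.camera_model("scene"),env.camera_model("side")
A=cv2.imread("pics/scene0.png")[:,:,::-1];B=cv2.imread("pics/side0.png")[:,:,::-1]
def red(f,x0,x1,y0,y1):
    g=f[y0:y1,x0:x1].copy();b,_=blobs(g,(0,170,90),(6,255,255),8);b2=[(c+[x0,y0],s) for c,s in b];print(b2);return max(b2,key=lambda t:t[1][4])[0]
a=red(A,225,255,170,215);b=red(B,250,280,230,275)
P=tri([(ms,*a),(md,*b)]);print("handle",P,proj(ms,P)-a,proj(md,P)-b)
print("stand on z110",onz(ms,*a,110),onz(md,*b,110))
print("cradle",onz(ms,297,250,30),onz(md,299,203,30))
# cradle base corners, rough by eye at z=12: 
T1=A[160:300,210:360];T2=B[160:290,220:350]
cv2.imwrite("pics/c1.png",np.hstack([cv2.resize(T1[:,:,::-1],(400,373),interpolation=3),cv2.resize(T2[:,:,::-1],(373,373),interpolation=3)]))
s=env.state();m=env.camera_model("wrist");f=env.grab_frame("wrist");cv2.imwrite("pics/w0.png",f[:,:,::-1]);T=np.array(m["camera_from_world"]);print("wristcam pos",-T[:3,:3].T@T[:3,3],T[:3,:3],m["fx"])
E
```

```text
[(array([237.5, 186. ]), array([  8,   9,  10,  16, 121], dtype=int32))]
[(array([262.9, 239.1]), array([ 9,  6,  9,  6, 34], dtype=int32))]
handle [578.1321148  233.42675672 117.56016027] [ 1.48821075 -1.15935142] [1.52339251 1.53591383]
stand on z110 [578.37722278 243.47691991 110.        ] [586.67663087 219.71333048 110.        ]
cradle [ 524.70179062 -124.88574263   30.        ] [529.25947215 -87.35451854  30.        ]
wristcam pos [ 97.4078171  569.91298505 384.00984747] [[ 0.28611391  0.95819182 -0.00269527]
 [-0.92782267  0.27634095 -0.25056092]
 [-0.23934061  0.07418969  0.96809708]] 291.503992968749
```

View pics/c1.png

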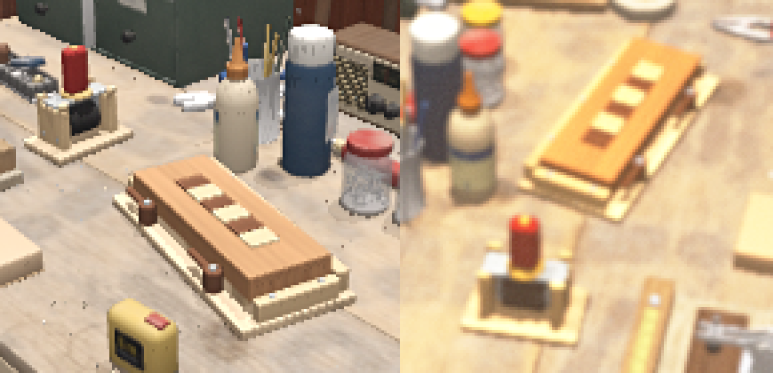

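The crops show the stand with uprights at scene crop (45–115, 115). The cradle's board carries the six-leaf strip, running from about (195,183) to (262,240). The wrist camera will measure better, so I'm moving it over the stand.

```bash
python3 -m jog '{"jaw":[91,91,91,91,91,91,91,91],"slide":[[-0.9,-0.4,-0.4],[-0.95,-0.4,-0.4],[-0.95,-0.4,-0.4],[-0.95,-0.4,-0.2],[-0.95,-0.4,-0.2],[-0.95,-0.4,-0.2],[-0.95,-0.4,-0.2],[-0.95,-0.4,-0.2]],"spin":[0,0,0,0,0,0,0,0]}'
python3 -m jog '{"jaw":[91,91,91,91,91,91,91,91,91,91],"slide":[[-0.95,-0.4,-0.2],[-0.95,-0.4,-0.2],[-0.95,-0.4,-0.2],[-0.95,-0.4,-0.2],[-0.95,-0.4,-0.2],[-0.9,-0.4,0],[-0.9,-0.4,0],[-0.5,-0.2,0],[0,0,0],[0,0,0]],"spin":[0,0,0,0,0,0,0,0,0,0]}'
python3 - <<'E'
from h import *
import pickle
m=env.camera_model("wrist");f=env.grab_frame("wrist");cv2.imwrite("pics/w1.png",f[:,:,::-1]);pickle.dump(m,open("w1.pkl","wb"))
print(m)
E
```

```text
time_s: 0.95
ee_pos: [355.1, 392.9, 279.9]
ee_rot: [-180.0, -0.0, 163.3]
force: [-0.4, -0.5, -0.2]
gripper_width: 90.9
gripper_force: 0.0
time_s: 1.95
ee_pos: [530.5, 247.6, 309.7]
ee_rot: [180.0, -0.1, 163.3]
force: [-1.0, 0.5, 0.8]
gripper_width: 91.3
gripper_force: 0.0
{'fx': 291.503992968749, 'fy': 291.503992968749, 'cx': 280.3017756818787, 'cy': 212.34877201985856, 'camera_from_world': array([[ 2.86232400e-01,  9.58159691e-01, -1.01017705e-03,
        -3.87681022e+02],
       [-9.28012007e-01,  2.76963644e-01, -2.49168328e-01,
         4.75868614e+02],
       [-2.38463265e-01,  7.22575048e-02,  9.68459666e-01,
        -3.74166648e+02],
       [ 0.00000000e+00,  0.00000000e+00,  0.00000000e+00,
         1.00000000e+00]])}
```

View pics/w1.png

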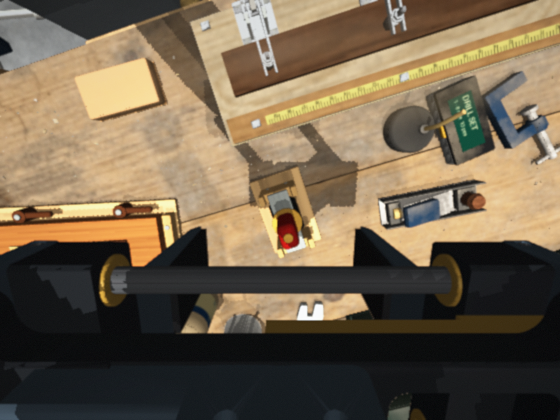

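The stand shows at about (285,212) with the handle top at (290,235), the cradle corner at (178,200) and the plane at (430,205). I'll zoom in on the stand.

```bash
python3 - <<'E'
import cv2
f=cv2.imread("pics/w1.png")[155:265,235:345];cv2.imwrite("pics/w1c.png",cv2.resize(f,None,fx=5,fy=5,interpolation=cv2.INTER_CUBIC))
E
```

```text
(no output)
```

View pics/w1c.png

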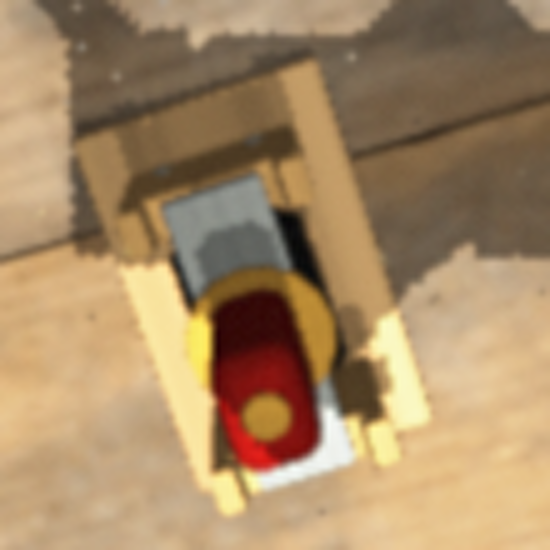

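Zoom shows the crown corners at crop (163,207), (262,178), (352,460) and (262,490), the base corners at (77,148), (315,62) and (430,420), and the brass cap on the handle at (267,417).

```bash
python3 - <<'E'
from h import *
import pickle
m=pickle.load(open("w1.pkl","rb"))
g=lambda p,z:onz(m,235+p[0]/5,155+p[1]/5,z)[:2]
C=np.array([g(p,74) for p in[(163,207),(262,178),(352,460),(262,490)]]);B=np.array([g(p,12) for p in[(77,148),(315,62),(430,420)]])
cap=g((267,417),142)
print("crown",C.round(1),C.mean(0));print("base",B.round(1),"ctr",(B[0]+B[2])/2);print("cap",cap)
d=(C[2]+C[3]-C[0]-C[1]);print("yaw crown",np.degrees(np.arctan2(d[1],d[0])),np.linalg.norm(d)/2)
d=B[2]-B[1];print("yaw base",np.degrees(np.arctan2(d[1],d[0])),np.linalg.norm(d)); d=B[0]-B[1];print("base short -y dir",np.degrees(np.arctan2(d[1],d[0]))+90,np.linalg.norm(d))
E
```

```text
crown [[535.9 225.8]
 [535.9 255.1]
 [625.  256.9]
 [626.6 228.6]] [580.85350586 241.57234202]
base [[520.4 198.6]
 [515.8 280. ]
 [643.3 284.6]] ctr [581.85053181 241.61638852]
cap [581.19073248 241.51346436]
yaw crown 1.4730237669117838 89.92403267096395
yaw base 2.071420619029459 127.57989934205227
base short -y dir 3.214817524746408 81.54057086335635
```

```bash
python3 - <<'E'
from h import *
import pickle
m=pickle.load(open("w1.pkl","rb"));ms=env.camera_model("scene");md=env.camera_model("side")
print("bottle",onz(ms,210+235/2.67,160+163/2.67,0),"nozzle",tri([(ms,210+238/2.67,160+30/2.67),(md,220+(470-400)/2.87,160+75/2.87)]))
print("blue",onz(ms,210+305/2.67,160+165/2.67,0))
print("cradle corner",onz(m,178,200,12), "plane",onz(m,430,205,0))
c=[(125,170),(113,198),(243,330),(353,295)]
for u,v in c: print(onz(ms,210+u/2.667,160+v/2.664,12)[:2].round(0))
print(env.state()["qpos"].round(1))
E
```

```text
bottle [6.98190997e+02 5.16801105e+01 1.13686838e-13] nozzle [696.17184144  53.22852107 184.43852786]
blue [763.3212925  -15.06112238   0.        ]
cradle corner [510.60686531  76.73259145  12.        ] plane [641.7530741  476.98581439   0.        ]
[562. 115.]
[504.  66.]
[ 434. -237.]
[ 563. -270.]
[ 23.9  16.9  78.    0.1  85.1 -49.5]
```

```bash
python3 -m jog '{"jaw":[91,91,91,91,91],"slide":[[-0.6,-0.1,0.3],[-0.7,-0.1,0.5],[-0.4,0,0.6],[0,0,0.6],[0,0,0]],"spin":[-0.8,-0.8,-0.71,0,0]}' 60
```

```text
time_s: 2.5
ee_pos: [577.5, 232.2, 247.3]
ee_rot: [-179.9, -0.3, -178.1]
force: [-0.9, -0.3, -0.1]
gripper_width: 90.9
gripper_force: 0.0
```

```bash
python3 -m jog '{"jaw":[91,91,91,91,91,91,91,91],"slide":[[-0.13,0.31,0.4],[0,0,0.9],[0,0,0.9],[0,0,0.9],[0,0,0.9],[0,0,0.9],[0,0,0.6],[0,0,0]],"spin":[0,0,0,0,0,0,0,0]}' 60
python3 - <<'E'
from h import *
s=env.state();print(s["ee_pos"],s["ee_rot"],s["force"])
m=env.camera_model("wrist");f=env.grab_frame("wrist");cv2.imwrite("pics/w2.png",f[:,:,::-1])
E
```

```text
time_s: 3.3
ee_pos: [581.6, 241.7, 82.8]
ee_rot: [-179.9, -0.2, -178.1]
force: [-0.3, -0.2, 0.8]
gripper_width: 91.2
gripper_force: 0.0
[581.55174695 241.65920192  82.80507782] [-179.94328728   -0.23805866 -178.12750962] [-0.30686647 -0.18197047  0.80785593]
```

View pics/w2.png

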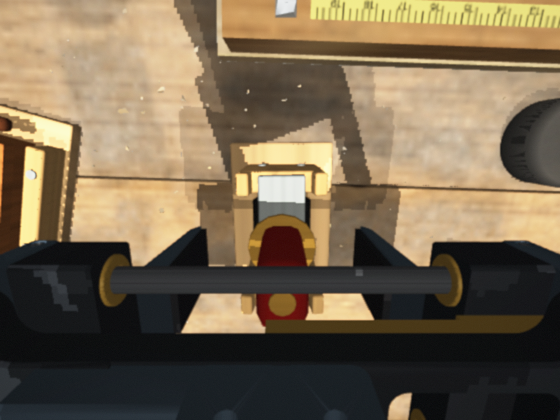

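The handle sits centred between the fingers, at column 282, and the stand edges are parallel to the image. Closing the fingers.

```bash
python3 -m jog '{"jaw":[60,20,10,10,10,10,10,10],"slide":[[0,0,0.07],[0,0,0],[0,0,0],[0,0,0],[0,0,0],[0,0,0],[0,0,0],[0,0,0]],"spin":[0,0,0,0,0,0,0,0]}' 60
```

```text
time_s: 4.15
ee_pos: [583.2, 241.0, 82.9]
ee_rot: [180.0, -0.0, -178.2]
force: [-0.2, -0.2, 0.2]
gripper_width: 29.5
gripper_force: 0.0
```

```bash
python3 -m jog '{"jaw":[10,10,10,10,10],"slide":[[0,0,0],[0,0,0],[0,0,0],[0,0,0],[0,0,0]],"spin":[0,0,0,0,0]}' 60
```

```text
time_s: 4.65
ee_pos: [583.3, 241.3, 82.9]
ee_rot: [180.0, 0.0, -178.2]
force: [0.1, 1.8, -1.2]
gripper_width: 24.0
gripper_force: 60.0
```

```bash
python3 -m jog '{"jaw":[10,10,10,10,10,10,10,10,10],"slide":[[0,0,-0.2],[0,0,-0.5],[0,0,-0.8],[0,0,-0.9],[0,0,-0.9],[0,-0.4,-0.9],[0,-0.8,-0.6],[0,-1,-0.3],[0,-1,-0.3]],"spin":[0,0,0,0,0,0,0,0,0]}'
python3 -m jog '{"jaw":[10,10,10,10,10,10,10,10,10,10],"slide":[[0,-1,-0.2],[0,-1,-0.2],[0,-1,-0.2],[0,-1,-0.2],[0,-1,0],[0,-1,0],[0,-1,0],[0,-0.6,0],[0,0,0],[0,0,0]],"spin":[0,0,0,0,0,0,0,0,0,0]}'
python3 - <<'E'
from h import *
import pickle
s=env.state();print(s["ee_pos"],s["ee_rot"],s["force"],s["torque"])
m=env.camera_model("wrist");f=env.grab_frame("wrist");cv2.imwrite("pics/w3.png",f[:,:,::-1]);pickle.dump(m,open("w3.pkl","wb"))
E
```

```text
time_s: 5.55
ee_pos: [585.5, 143.5, 245.1]
ee_rot: [-179.9, -0.1, -178.1]
force: [-0.4, -0.8, -3.6]
gripper_width: 23.6
gripper_force: 60.0
time_s: 6.55
ee_pos: [593.1, -82.6, 268.5]
ee_rot: [179.9, -0.1, -178.2]
force: [0.4, 0.2, -3.0]
gripper_width: 23.8
gripper_force: 60.0
[593.12915469 -82.56614698 268.47288571] [ 1.79930900e+02 -6.72254256e-02 -1.78220671e+02] [ 0.44757436  0.1845087  -3.0425395 ] [ 0.12303915  0.01523885 -0.04084003]
```

View pics/w3.png

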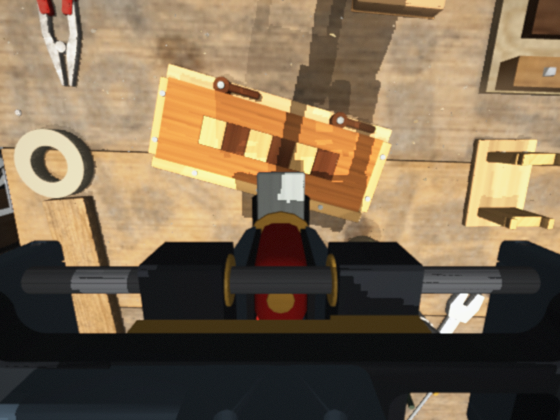

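The cradle is seen from above, its strip running from about (201,130) on the left, the -y light leaf, to (337,164) on the right, a dark leaf. Its corners can be located by colour.

```bash
python3 - <<'E'
from h import *
import pickle
m=pickle.load(open("w3.pkl","rb"));f=cv2.imread("pics/w3.png")[:,:,::-1].copy()
h=cv2.cvtColor(f,cv2.COLOR_RGB2HSV)
for p in[(212,132),(236,138),(258,148),(280,152),(302,160),(324,163),(185,130),(350,175)]:print(p,h[p[1],p[0]])
roi=np.zeros((420,560),np.uint8);cv2.fillPoly(roi,[np.array([(190,105),(352,142),(342,185),(325,187),(183,147)])],255)
for name,lo,hi in[("light",(15,60,180),(32,165,255)),("dark",(0,60,20),(15,255,135))]:
    k=cv2.bitwise_and(cv2.inRange(h,lo,hi),roi);n,l,s,c=cv2.connectedComponentsWithStats(k)
    for i in range(1,n):
        if s[i][4]>80:
            r=cv2.minAreaRect(np.argwhere(l==i)[:,::-1].astype(np.float32));b=np.array([onz(m,*q,56)[:2] for q in cv2.boxPoints(r)])
            print(name,c[i].round(1),s[i][4],onz(m,*c[i],56).round(1)[:2],[np.round(np.linalg.norm(b[j]-b[j-1]),1) for j in(0,1)])
# board colour mask
k=cv2.inRange(h,(8,150,150),(16,255,255));n,l,s,c=cv2.connectedComponentsWithStats(k);i=1+s[1:,4].argmax();print(s[i])
for z in(46,54,62):
  print(z,[onz(m,*q,z)[:2].round(1) for q in[(165,78),(389,141),(152,166)]])
E
```

```text
(212, 132) [ 27  89 250]
(236, 138) [ 10 175 121]
(258, 148) [ 22 115 247]
(280, 152) [ 11 166  57]
(302, 160) [ 20 128 216]
(324, 163) [ 10 183 134]
(185, 130) [ 16 169 242]
(350, 175) [ 13 183 148]
light [211.5 132.1] 720 [ 519.3 -173.3] [np.float64(31.0), np.float64(37.6)]
light [257.8 145.3] 683 [ 533.8 -114.4] [np.float64(29.7), np.float64(37.5)]
light [305.1 156. ] 481 [545.3 -53.1] [np.float64(28.5), np.float64(35.9)]
dark [233.1 137.1] 487 [ 524.6 -145.9] [np.float64(29.4), np.float64(34.5)]
dark [283.2 149.7] 891 [538.3 -81.7] [np.float64(41.0), np.float64(55.7)]
dark [321.4 167.3] 307 [559.1 -31. ] [np.float64(29.6), np.float64(35.9)]
[ 156   78  131  107 6770]
46 [array([ 456. , -231.7]), array([523.1,  56.7]), array([ 565.5, -256.4])]
54 [array([ 457.3, -228.7]), array([523.1,  53.8]), array([ 564.7, -252.9])]
62 [array([ 458.7, -225.8]), array([523.1,  50.9]), array([ 563.8, -249.4])]
```

```bash
python3 -m jog '{"jaw":[10,10,10,10,10,10,10,10,10,10],"slide":[[0,0,0],[0,0,0],[0.28,-0.6,0],[0.28,-0.8,0.2],[0.28,-0.9,0.5],[0.28,-0.9,0.7],[0.28,-0.9,0.9],[0.28,-0.8,0.9],[0,0,0.6],[0,0,0]],"spin":[0.95,0.95,0,0,0,0,0,0,0,0]}'
python3 -m jog '{"jaw":[10,10],"slide":[[0,0,0],[0,0,0]],"spin":[0,0]}'
python3 -c "
from h import *
s=env.state();p=s['ee_pos'];u=np.array([.232,.973]);d=np.array([509.6,-214.8])-p[:2];print('tool x,y to go',d@[-.973,.232],d@u,p[2],s['force'])"
```

```text
time_s: 7.6
ee_pos: [507.8, -213.5, 152.4]
ee_rot: [179.9, -0.4, 166.7]
force: [0.5, 0.1, -3.3]
gripper_width: 23.8
gripper_force: 60.0
time_s: 7.8
ee_pos: [511.6, -214.0, 156.4]
ee_rot: [-180.0, 0.2, 166.7]
force: [0.3, -0.1, -2.7]
gripper_width: 23.7
gripper_force: 60.0
tool x,y to go 1.769629920428558 -1.214060203541 156.3742404603684 [ 0.33785874 -0.0626856  -2.71614405]
```

```bash
cat > chk.py <<'E'
# exit nonzero if upward force (relative to carried weight -3.2 N) exceeds argv[1]
import sys
from workcell import env
s=env.state();f=s["force"][2]+3.2
p=s["ee_pos"];print("t %.2f pos %.1f %.1f %.1f  f %.1f %.1f push %.1f  rot %.1f %.1f tq %.2f %.2f"%(s["time_s"],*p,s["force"][0],s["force"][1],f,s["ee_rot"][0],s["ee_rot"][1],*s["torque"][:2]))
sys.exit(f>float(sys.argv[1]))
E
python3 -m jog '{"jaw":[10,10,10],"slide":[[0.06,-0.04,0.3],[0,0,0.1],[0,0,0]],"spin":[0,0,0]}' >/dev/null; python3 chk.py 3 &&
python3 -m jog '{"jaw":[10,10,10],"slide":[[0,0,0.07],[0,0,0.06],[0,0,0]],"spin":[0,0,0]}' >/dev/null && python3 chk.py 3 &&
python3 -m jog '{"jaw":[10,10,10],"slide":[[0,0,0.07],[0,0,0.06],[0,0,0]],"spin":[0,0,0]}' >/dev/null && python3 chk.py 3 &&
python3 -m jog '{"jaw":[10,10],"slide":[[0,0,0.05],[0,0,0.05]],"spin":[0,0]}' >/dev/null && python3 chk.py 3 &&
python3 -m jog '{"jaw":[10,10],"slide":[[0,0,0.05],[0,0,0.05]],"spin":[0,0]}' >/dev/null && python3 chk.py 3 &&
python3 -m jog '{"jaw":[10,10],"slide":[[0,0,0.05],[0,0,0.05]],"spin":[0,0]}' >/dev/null && python3 chk.py 3 &&
python3 -m jog '{"jaw":[10,10],"slide":[[0,0,0.05],[0,0,0.05]],"spin":[0,0]}' >/dev/null && python3 chk.py 3
```

```text
t 8.10 pos 508.0 -214.5 142.3  f -0.5 0.8 push -1.5  rot 180.0 -0.1 tq 0.04 -0.03False
```

```bash
sed -i 's/sys.exit(f>float(sys.argv\[1\]))/sys.exit(int(f>float(sys.argv[1])))/' chk.py
python3 -m jog '{"jaw":[10,10,10],"slide":[[0,0,0.07],[0,0,0.06],[0,0,0]],"spin":[0,0,0]}' >/dev/null && python3 chk.py 3 &&
python3 -m jog '{"jaw":[10,10,10],"slide":[[0,0,0.07],[0,0,0.06],[0,0,0]],"spin":[0,0,0]}' >/dev/null && python3 chk.py 3 &&
python3 -m jog '{"jaw":[10,10],"slide":[[0,0,0.05],[0,0,0.05]],"spin":[0,0]}' >/dev/null && python3 chk.py 3 &&
python3 -m jog '{"jaw":[10,10],"slide":[[0,0,0.05],[0,0,0.05]],"spin":[0,0]}' >/dev/null && python3 chk.py 3 &&
python3 -m jog '{"jaw":[10,10],"slide":[[0,0,0.05],[0,0,0.05]],"spin":[0,0]}' >/dev/null && python3 chk.py 3 &&
python3 -m jog '{"jaw":[10,10],"slide":[[0,0,0.05],[0,0,0.05]],"spin":[0,0]}' >/dev/null && python3 chk.py 3
```

```text
t 8.40 pos 508.3 -214.9 138.7  f -0.1 0.1 push -1.1  rot 180.0 -0.0 tq -0.01 -0.07
t 8.70 pos 508.2 -214.9 134.7  f -0.6 0.1 push -0.1  rot 180.0 -0.0 tq 0.06 0.01
t 8.90 pos 508.5 -215.0 132.0  f -1.2 1.4 push -0.7  rot 180.0 0.0 tq -0.02 -0.01
t 9.10 pos 508.4 -214.9 128.9  f 0.6 0.5 push -0.1  rot 180.0 -0.0 tq -0.06 0.00
t 9.30 pos 508.4 -214.9 125.9  f -1.0 -0.0 push -1.2  rot 180.0 -0.0 tq -0.06 -0.05
t 9.50 pos 508.4 -215.0 122.9  f 0.8 -0.0 push 0.7  rot 180.0 -0.0 tq -0.00 -0.03
```

```bash
sed -i 's/+3.2$/+3.8/' chk.py; 
python3 -m jog '{"jaw":[10,10],"slide":[[0,0,0.04],[0,0,0.03]],"spin":[0,0]}' >/dev/null && python3 chk.py 4 &&
python3 -m jog '{"jaw":[10,10],"slide":[[0,0,0.04],[0,0,0.03]],"spin":[0,0]}' >/dev/null && python3 chk.py 4 &&
python3 -m jog '{"jaw":[10,10],"slide":[[0,0,0.04],[0,0,0.03]],"spin":[0,0]}' >/dev/null && python3 chk.py 4 &&
python3 -m jog '{"jaw":[10,10],"slide":[[0,0,0.04],[0,0,0.03]],"spin":[0,0]}' >/dev/null && python3 chk.py 4 &&
python3 -m jog '{"jaw":[10,10],"slide":[[0,0,0.04],[0,0,0.03]],"spin":[0,0]}' >/dev/null && python3 chk.py 4 &&
python3 -m jog '{"jaw":[10,10],"slide":[[0,0,0.04],[0,0,0.03]],"spin":[0,0]}' >/dev/null && python3 chk.py 4
```

```text
t 9.70 pos 508.7 -215.1 121.5  f -0.2 -0.2 push 6.6  rot -180.0 0.0 tq 0.10 0.26
```

```bash

python3 -m jog '{"jaw":[10,10],"slide":[[0,0,0],[0,0,0]],"spin":[0,0]}' >/dev/null && python3 chk.py 12 &&
python3 -m jog '{"jaw":[10,10],"slide":[[0,0,0.03],[0,0,0]],"spin":[0,0]}' >/dev/null && python3 chk.py 12 &&
python3 -m jog '{"jaw":[10,10],"slide":[[0,0,0.03],[0,0,0]],"spin":[0,0]}' >/dev/null && python3 chk.py 12
```

```text
t 9.90 pos 508.7 -215.1 121.6  f -1.3 -0.0 push 6.2  rot -180.0 0.1 tq 0.02 0.30
t 10.10 pos 508.8 -215.1 120.7  f -1.8 1.0 push 8.6  rot -180.0 0.1 tq 0.11 0.35
t 10.30 pos 508.9 -215.2 120.2  f -1.1 0.9 push 10.7  rot -180.0 0.1 tq 0.16 0.54
```

```bash

python3 -m jog '{"jaw":[10,10,10,10,10,10,10,10,10,10],"slide":[[0,0,-0.8],[0,0.6,0],[0,0.9,0],[0,1,0],[0,1,0],[0,1,0],[0,1,0],[0,1,0],[0,0.9,0],[0,0.47,0.1]],"spin":[0,0,0,0,0,0,0,0,0,0]}' >/dev/null && python3 -m jog '{"jaw":[10,10,10],"slide":[[0,0,0.1],[0,0,0],[0,0,0]],"spin":[0,0,0]}' >/dev/null && python3 chk.py 4 &&
python3 -m jog '{"jaw":[10,10],"slide":[[0,0,0.05],[0,0,0.04]],"spin":[0,0]}' >/dev/null && python3 chk.py 4 &&
python3 -m jog '{"jaw":[10,10],"slide":[[0,0,0.04],[0,0,0.03]],"spin":[0,0]}' >/dev/null && python3 chk.py 4 &&
python3 -m jog '{"jaw":[10,10],"slide":[[0,0,0.04],[0,0,0.03]],"spin":[0,0]}' >/dev/null && python3 chk.py 4 &&
python3 -m jog '{"jaw":[10,10],"slide":[[0,0,0.04],[0,0,0.03]],"spin":[0,0]}' >/dev/null && python3 chk.py 4 &&
python3 -m jog '{"jaw":[10,10],"slide":[[0,0,0.04],[0,0,0.03]],"spin":[0,0]}' >/dev/null && python3 chk.py 4 &&
python3 -m jog '{"jaw":[10,10],"slide":[[0,0,0.04],[0,0,0.03]],"spin":[0,0]}' >/dev/null && python3 chk.py 4
```

```text
t 11.60 pos 562.6 13.7 136.7  f 0.3 0.4 push 0.8  rot -180.0 -0.1 tq 0.02 0.01
t 11.80 pos 563.0 14.0 134.5  f 0.9 0.1 push 1.3  rot 180.0 0.0 tq 0.01 -0.03
t 12.00 pos 563.0 14.5 132.3  f 0.4 0.1 push 0.1  rot 180.0 -0.0 tq -0.03 -0.02
t 12.20 pos 563.1 14.7 130.1  f -0.1 -0.2 push -0.1  rot 180.0 -0.0 tq -0.01 -0.02
t 12.40 pos 563.1 14.8 128.0  f -0.6 -0.1 push -0.2  rot 180.0 -0.0 tq 0.03 -0.06
t 12.60 pos 563.1 14.8 125.9  f 0.0 -0.5 push 0.1  rot 180.0 -0.0 tq -0.02 -0.04
t 12.80 pos 563.1 14.8 123.8  f 0.1 0.5 push -0.6  rot 180.0 -0.0 tq 0.05 -0.04
```

```bash

python3 -m jog '{"jaw":[10,10],"slide":[[0,0,0.04],[0,0,0.03]],"spin":[0,0]}' >/dev/null && python3 chk.py 4 &&
python3 -m jog '{"jaw":[10,10],"slide":[[0,0,0.04],[0,0,0.03]],"spin":[0,0]}' >/dev/null && python3 chk.py 4 &&
python3 -m jog '{"jaw":[10,10],"slide":[[0,0,0.04],[0,0,0.03]],"spin":[0,0]}' >/dev/null && python3 chk.py 4 &&
python3 -m jog '{"jaw":[10,10],"slide":[[0,0,0.04],[0,0,0.03]],"spin":[0,0]}' >/dev/null && python3 chk.py 4
python3 -m jog '{"jaw":[10,10],"slide":[[0,0,0],[0,0,0]],"spin":[0,0]}' >/dev/null && python3 chk.py 4
```

```text
t 13.00 pos 563.0 14.8 121.7  f -0.2 0.8 push 0.6  rot 180.0 -0.0 tq 0.01 0.03
t 13.20 pos 563.0 14.8 119.6  f -0.4 -0.5 push -0.2  rot 180.0 -0.0 tq 0.00 -0.01
t 13.40 pos 563.1 14.8 117.5  f -0.6 -0.1 push -0.7  rot 180.0 -0.0 tq -0.05 -0.01
t 13.60 pos 563.2 14.8 115.6  f -0.7 -0.5 push 4.2  rot 180.0 0.0 tq 0.03 0.07
t 13.80 pos 563.2 14.7 115.8  f -0.2 -0.1 push 1.8  rot 180.0 0.0 tq 0.06 0.08
```

```bash

python3 -m jog '{"jaw":[10,10],"slide":[[0,0,0.06],[0,0,0.04]],"spin":[0,0]}' >/dev/null && python3 chk.py 16 &&
python3 -m jog '{"jaw":[10,10,10],"slide":[[0,-0.2,-0.0055],[0,-0.2,-0.0055],[0,-0.2,-0.0055]],"spin":[0,0,0]}' >/dev/null && python3 chk.py 22 &&
python3 -m jog '{"jaw":[10,10],"slide":[[0,-0.2,-0.0055],[0,-0.2,-0.0055]],"spin":[0,0]}' >/dev/null && python3 chk.py 22 &&
python3 -m jog '{"jaw":[10,10],"slide":[[0,-0.2,-0.0055],[0,-0.2,-0.0055]],"spin":[0,0]}' >/dev/null && python3 chk.py 22 &&
python3 -m jog '{"jaw":[10,10],"slide":[[0,-0.2,-0.0055],[0,-0.2,-0.0055]],"spin":[0,0]}' >/dev/null && python3 chk.py 22 &&
python3 -m jog '{"jaw":[10,10],"slide":[[0,-0.2,-0.0055],[0,-0.2,-0.0055]],"spin":[0,0]}' >/dev/null && python3 chk.py 22
```

```text
t 14.00 pos 563.7 15.0 113.6  f -1.2 0.9 push 11.5  rot 179.9 0.1 tq 0.27 0.54
t 14.30 pos 560.2 -1.2 115.1  f -1.2 10.1 push 14.7  rot 179.7 0.2 tq 2.13 0.24
t 14.50 pos 557.1 -13.4 115.8  f -2.7 1.9 push 14.6  rot 179.8 0.2 tq 0.51 0.68
t 14.70 pos 554.1 -25.8 115.9  f -2.9 2.2 push 15.6  rot 179.9 0.1 tq 0.57 0.73
t 14.90 pos 552.2 -35.0 117.1  f -2.8 8.2 push 19.0  rot 179.6 0.2 tq 1.89 0.69
t 15.10 pos 548.6 -49.0 117.1  f -3.1 2.8 push 19.4  rot 179.9 0.2 tq 0.57 0.91
```

```bash

python3 -m jog '{"jaw":[10,10],"slide":[[0,-0.2,-0.025],[0,-0.2,-0.0055]],"spin":[0,0]}' >/dev/null && python3 chk.py 22 &&
python3 -m jog '{"jaw":[10,10],"slide":[[0,-0.2,-0.0055],[0,-0.2,-0.0055]],"spin":[0,0]}' >/dev/null && python3 chk.py 22 &&
python3 -m jog '{"jaw":[10,10],"slide":[[0,-0.2,-0.0055],[0,-0.2,-0.0055]],"spin":[0,0]}' >/dev/null && python3 chk.py 22 &&
python3 -m jog '{"jaw":[10,10],"slide":[[0,-0.2,-0.0055],[0,-0.2,-0.0055]],"spin":[0,0]}' >/dev/null && python3 chk.py 22 &&
python3 -m jog '{"jaw":[10,10],"slide":[[0,-0.2,-0.0055],[0,-0.2,-0.0055]],"spin":[0,0]}' >/dev/null && python3 chk.py 22 &&
python3 -m jog '{"jaw":[10,10],"slide":[[0,-0.2,-0.0055],[0,-0.2,-0.0055]],"spin":[0,0]}' >/dev/null && python3 chk.py 22 &&
python3 -m jog '{"jaw":[10,10],"slide":[[0,-0.2,-0.0055],[0,-0.2,-0.0055]],"spin":[0,0]}' >/dev/null && python3 chk.py 22
```

```text
t 15.30 pos 546.1 -59.9 118.1  f -2.1 9.0 push 19.9  rot 179.8 0.2 tq 2.23 0.65
t 15.50 pos 543.2 -71.7 118.4  f -3.1 1.6 push 16.9  rot 179.8 0.2 tq 0.50 0.85
t 15.70 pos 540.2 -84.3 118.8  f -2.6 2.0 push 19.4  rot 179.9 0.2 tq 0.57 1.02
t 15.90 pos 538.3 -93.1 119.5  f -2.5 9.4 push 21.7  rot 179.5 0.2 tq 2.37 0.61
t 16.10 pos 534.7 -107.5 119.5  f -3.3 2.0 push 17.9  rot 179.9 0.2 tq 0.50 0.90
t 16.30 pos 532.1 -119.0 119.7  f -0.9 7.8 push 17.0  rot 179.9 0.2 tq 2.05 0.32
t 16.50 pos 529.4 -130.4 120.0  f -3.0 2.1 push 16.8  rot 179.9 0.2 tq 0.45 0.83
```

```bash

python3 -m jog '{"jaw":[10,10,10],"slide":[[0,-0.2,-0.0055],[0,-0.2,-0.0055],[0,-0.2,-0.0055]],"spin":[0,0,0]}' >/dev/null && python3 chk.py 23 &&
python3 -m jog '{"jaw":[10,10,10],"slide":[[0,-0.2,-0.0055],[0,-0.2,-0.0055],[0,-0.2,-0.0055]],"spin":[0,0,0]}' >/dev/null && python3 chk.py 23 &&
python3 -m jog '{"jaw":[10,10,10],"slide":[[0,-0.2,-0.0055],[0,-0.2,-0.0055],[0,-0.2,-0.0055]],"spin":[0,0,0]}' >/dev/null && python3 chk.py 23 &&
python3 -m jog '{"jaw":[10,10,10],"slide":[[0,-0.2,-0.0055],[0,-0.2,-0.0055],[0,-0.2,-0.0055]],"spin":[0,0,0]}' >/dev/null && python3 chk.py 23 &&
python3 -m jog '{"jaw":[10,10],"slide":[[0,-0.2,-0.0055],[0,0,0]],"spin":[0,0]}' >/dev/null && python3 chk.py 23
```

```text
t 16.80 pos 525.1 -148.6 120.1  f 0.1 6.2 push 13.2  rot 179.9 0.2 tq 1.53 0.09
t 17.10 pos 520.8 -166.5 120.3  f -2.1 1.2 push 13.1  rot -180.0 0.2 tq 0.32 0.44
t 17.40 pos 516.6 -184.2 120.5  f -1.3 0.6 push 11.0  rot -180.0 0.2 tq 0.23 0.40
t 17.70 pos 512.4 -201.8 120.7  f -0.5 0.9 push 9.6  rot -180.0 0.2 tq 0.17 0.28
t 17.90 pos 510.9 -208.2 120.7  f -1.1 -0.5 push 9.0  rot -179.9 0.1 tq 0.06 0.25
```

```bash

python3 -m jog '{"jaw":[10,10],"slide":[[0,0,0.06],[0,0,0.02]],"spin":[0,0]}' >/dev/null && python3 chk.py 20 &&
python3 -m jog '{"jaw":[10,10,10],"slide":[[0,0.2,0.0055],[0,0.2,0.0055],[0,0.2,0.0055]],"spin":[0,0,0]}' >/dev/null && python3 chk.py 22 &&
python3 -m jog '{"jaw":[10,10,10],"slide":[[0,0.2,0.0055],[0,0.2,0.0055],[0,0.2,0.0055]],"spin":[0,0,0]}' >/dev/null && python3 chk.py 22 &&
python3 -m jog '{"jaw":[10,10,10],"slide":[[0,0.2,0.0055],[0,0.2,0.0055],[0,0.2,0.0055]],"spin":[0,0,0]}' >/dev/null && python3 chk.py 22 &&
python3 -m jog '{"jaw":[10,10,10],"slide":[[0,0.2,0.0055],[0,0.2,0.0055],[0,0.2,0.0055]],"spin":[0,0,0]}' >/dev/null && python3 chk.py 22 &&
python3 -m jog '{"jaw":[10,10,10],"slide":[[0,0.2,0.0055],[0,0.2,0.0055],[0,0.2,0.0055]],"spin":[0,0,0]}' >/dev/null && python3 chk.py 22 &&
python3 -m jog '{"jaw":[10,10,10],"slide":[[0,0.2,0.0055],[0,0.2,0.0055],[0,0.2,0.0055]],"spin":[0,0,0]}' >/dev/null && python3 chk.py 22
```

```text
t 18.10 pos 511.3 -208.0 119.2  f -1.5 -0.1 push 16.8  rot -179.9 0.2 tq 0.10 0.64
t 18.40 pos 515.5 -190.4 119.4  f -2.8 0.4 push 19.6  rot -179.9 0.2 tq 0.05 0.85
t 18.70 pos 519.7 -172.8 119.4  f -3.5 0.4 push 21.1  rot -179.9 0.2 tq 0.02 1.06
t 19.00 pos 523.9 -155.2 119.4  f -5.2 -0.7 push 26.3  rot -179.9 0.3 tq 0.06 1.40
```

```bash

python3 -m jog '{"jaw":[10,10],"slide":[[0,0,-0.08],[0,0,0]],"spin":[0,0]}' >/dev/null ; python3 chk.py 20; 
python3 -m jog '{"jaw":[10,10],"slide":[[0,0,0],[0,0,0]],"spin":[0,0]}' ; python3 chk.py 20
```

```text
t 19.20 pos 523.8 -154.7 120.1  f -1.2 1.3 push 15.3  rot -180.0 0.2 tq 0.29 0.56
time_s: 19.4
ee_pos: [523.8, -154.8, 120.1]
ee_rot: [-180.0, 0.2, 166.6]
force: [-1.5, 0.9, 11.6]
gripper_width: 23.5
gripper_force: 60.0
t 19.40 pos 523.8 -154.8 120.1  f -1.5 0.9 push 15.4  rot -180.0 0.2 tq 0.28 0.59
```

```bash

python3 -m jog '{"jaw":[10,10],"slide":[[0,0.2,0.003],[0,0.2,0.003]],"spin":[0,0]}' >/dev/null && python3 chk.py 21 &&
python3 -m jog '{"jaw":[10,10],"slide":[[0,0.2,0.003],[0,0.2,0.003]],"spin":[0,0]}' >/dev/null && python3 chk.py 21 &&
python3 -m jog '{"jaw":[10,10],"slide":[[0,0.2,0.003],[0,0.2,0.003]],"spin":[0,0]}' >/dev/null && python3 chk.py 21 &&
python3 -m jog '{"jaw":[10,10],"slide":[[0,0.2,0.003],[0,0.2,0.003]],"spin":[0,0]}' >/dev/null && python3 chk.py 21 &&
python3 -m jog '{"jaw":[10,10],"slide":[[0,0.2,0.003],[0,0.2,0.003]],"spin":[0,0]}' >/dev/null && python3 chk.py 21 
```

```text
t 19.60 pos 526.5 -143.4 120.1  f -2.8 0.1 push 16.3  rot -180.0 0.2 tq 0.04 0.70
t 19.80 pos 529.3 -131.5 119.9  f -1.6 -1.0 push 15.4  rot -180.0 0.2 tq 0.09 0.72
t 20.00 pos 532.1 -119.7 119.8  f -2.2 0.6 push 15.5  rot -180.0 0.2 tq 0.10 0.68
t 20.20 pos 534.9 -108.0 119.5  f -2.4 -0.3 push 14.9  rot -180.0 0.2 tq 0.08 0.67
t 20.40 pos 537.6 -96.2 119.2  f -1.6 -0.3 push 13.8  rot -180.0 0.2 tq 0.02 0.64
```

```bash

python3 -m jog '{"jaw":[10,10],"slide":[[0,0.2,0.02],[0,0.2,0.005]],"spin":[0,0]}' >/dev/null && python3 chk.py 21 &&
python3 -m jog '{"jaw":[10,10],"slide":[[0,0.2,0.005],[0,0.2,0.005]],"spin":[0,0]}' >/dev/null && python3 chk.py 21 &&
python3 -m jog '{"jaw":[10,10],"slide":[[0,0.2,0.005],[0,0.2,0.005]],"spin":[0,0]}' >/dev/null && python3 chk.py 21 &&
python3 -m jog '{"jaw":[10,10],"slide":[[0,0.2,0.005],[0,0.2,0.005]],"spin":[0,0]}' >/dev/null && python3 chk.py 21 &&
python3 -m jog '{"jaw":[10,10],"slide":[[0,0.2,0.005],[0,0.2,0.005]],"spin":[0,0]}' >/dev/null && python3 chk.py 21 &&
python3 -m jog '{"jaw":[10,10],"slide":[[0,0.2,0.005],[0,0.2,0.005]],"spin":[0,0]}' >/dev/null && python3 chk.py 21 &&
python3 -m jog '{"jaw":[10,10],"slide":[[0,0.2,0.005],[0,0.2,0.005]],"spin":[0,0]}' >/dev/null && python3 chk.py 21 
```

```text
t 20.60 pos 540.5 -84.5 118.8  f -2.4 0.4 push 16.5  rot 180.0 0.2 tq 0.14 0.76
t 20.80 pos 543.3 -72.8 118.3  f -2.4 0.4 push 14.4  rot 180.0 0.2 tq 0.08 0.63
t 21.00 pos 546.0 -61.0 117.8  f -2.6 1.4 push 13.3  rot 180.0 0.2 tq 0.12 0.56
t 21.20 pos 548.8 -49.4 117.3  f -1.7 0.7 push 12.6  rot 180.0 0.2 tq 0.09 0.49
t 21.40 pos 551.6 -37.7 116.8  f -0.5 0.3 push 10.7  rot 180.0 0.2 tq 0.08 0.42
t 21.60 pos 554.4 -26.0 116.3  f -0.5 -0.2 push 10.2  rot 180.0 0.2 tq 0.08 0.28
t 21.80 pos 557.1 -14.3 115.8  f -0.3 0.1 push 7.9  rot 180.0 0.2 tq 0.07 0.21
```

```bash

python3 -m jog '{"jaw":[10,10,10],"slide":[[0,0.2,0.03],[0,0.2,0.03],[0,0.1,0.03]],"spin":[0,0,0]}' >/dev/null && python3 chk.py 21 &&
python3 -m jog '{"jaw":[10,10],"slide":[[0,-0.2,0],[0,-0.2,-0.008]],"spin":[0,0]}' >/dev/null && python3 chk.py 20 &&
python3 -m jog '{"jaw":[10,10],"slide":[[0,-0.2,-0.008],[0,-0.2,-0.008]],"spin":[0,0]}' >/dev/null && python3 chk.py 20 &&
python3 -m jog '{"jaw":[10,10],"slide":[[0,-0.2,-0.008],[0,-0.2,-0.008]],"spin":[0,0]}' >/dev/null && python3 chk.py 20 &&
python3 -m jog '{"jaw":[10,10],"slide":[[0,-0.2,-0.008],[0,-0.2,-0.008]],"spin":[0,0]}' >/dev/null && python3 chk.py 20 &&
python3 -m jog '{"jaw":[10,10],"slide":[[0,-0.2,-0.008],[0,-0.2,-0.008]],"spin":[0,0]}' >/dev/null && python3 chk.py 20
```

```text
t 22.10 pos 560.9 0.7 113.8  f -2.2 0.8 push 14.3  rot 179.9 0.2 tq 0.18 0.54
t 22.30 pos 558.3 -10.8 114.6  f -2.2 2.2 push 16.6  rot 179.9 0.2 tq 0.48 0.61
t 22.50 pos 555.4 -22.8 115.3  f -2.1 2.4 push 18.0  rot 179.9 0.2 tq 0.55 0.68
t 22.70 pos 552.6 -34.5 116.0  f -2.6 2.1 push 18.8  rot 179.9 0.2 tq 0.56 0.85
t 22.90 pos 549.8 -46.2 116.7  f -2.1 3.1 push 20.6  rot 179.9 0.2 tq 0.66 0.88
```

```bash

python3 -m jog '{"jaw":[10,10],"slide":[[0,-0.2,-0.03],[0,-0.13,-0.02]],"spin":[0,0]}' >/dev/null && python3 chk.py 22 &&
python3 -m jog '{"jaw":[10],"slide":[[0,0,0]],"spin":[0]}' >/dev/null && python3 chk.py 22 &&
python3 -m jog '{"jaw":[10],"slide":[[0,0,0]],"spin":[0]}' >/dev/null && python3 chk.py 22 &&
python3 -m jog '{"jaw":[10],"slide":[[0,0,0]],"spin":[0]}' >/dev/null && python3 chk.py 22;python3 -c "
from h import *
f=env.grab_frame('wrist');cv2.imwrite('pics/w4.png',f[60:260,130:430,::-1].repeat(2,0).repeat(2,1))"
```

```text
t 23.10 pos 547.3 -56.2 117.6  f -1.2 1.6 push 14.4  rot 179.9 0.2 tq 0.41 0.56
t 23.20 pos 547.2 -56.6 117.5  f -1.3 2.2 push 16.4  rot 180.0 0.2 tq 0.24 0.70
t 23.30 pos 547.3 -56.4 117.5  f -1.3 1.7 push 16.2  rot 180.0 0.2 tq 0.22 0.64
t 23.40 pos 547.3 -56.2 117.5  f -2.1 0.4 push 17.0  rot 180.0 0.2 tq 0.21 0.69
```

View pics/w4.png

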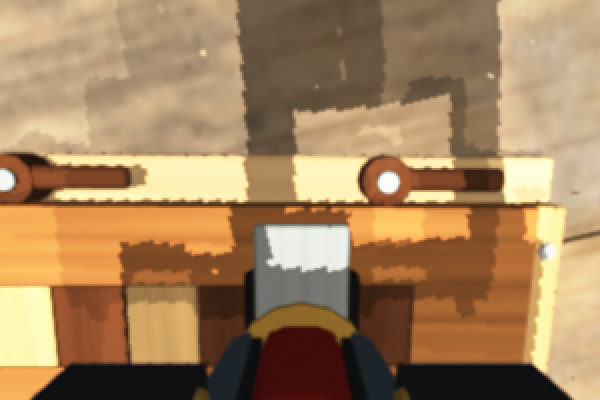

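The view shows the strip edges parallel to the image at row 287, with no visible step between leaves. Leaf 4 doesn't move under 16 N, so it's home. I'll finish the stroke along the surface profile I measured.

```bash

python3 -m jog '{"jaw":[10,10,10],"slide":[[0,-0.2,-0.007],[0,-0.2,-0.007],[0,-0.2,-0.007]],"spin":[0,0,0]}' >/dev/null && python3 chk.py 21 &&
python3 -m jog '{"jaw":[10,10,10],"slide":[[0,-0.2,-0.007],[0,-0.2,-0.007],[0,-0.2,-0.007]],"spin":[0,0,0]}' >/dev/null && python3 chk.py 21 &&
python3 -m jog '{"jaw":[10,10,10],"slide":[[0,-0.2,-0.007],[0,-0.2,-0.007],[0,-0.2,-0.006]],"spin":[0,0,0]}' >/dev/null && python3 chk.py 21 &&
python3 -m jog '{"jaw":[10,10,10],"slide":[[0,-0.2,-0.005],[0,-0.2,-0.004],[0,-0.2,-0.003]],"spin":[0,0,0]}' >/dev/null && python3 chk.py 21 &&
python3 -m jog '{"jaw":[10,10,10],"slide":[[0,-0.2,-0.002],[0,-0.2,-0.002],[0,-0.2,-0.002]],"spin":[0,0,0]}' >/dev/null && python3 chk.py 21
```

```text
t 23.75 pos 543.2 -73.5 118.3  f -1.7 2.5 push 16.8  rot 179.9 0.2 tq 0.49 0.68
t 24.05 pos 539.0 -91.3 118.9  f -2.7 1.1 push 17.4  rot 179.9 0.2 tq 0.47 0.69
t 24.35 pos 534.8 -108.9 119.4  f -2.3 2.3 push 16.8  rot 180.0 0.2 tq 0.47 0.69
t 24.65 pos 530.6 -126.5 119.7  f -1.3 2.0 push 16.4  rot 180.0 0.2 tq 0.33 0.63
t 24.95 pos 526.4 -144.1 119.9  f -1.8 0.7 push 15.7  rot 180.0 0.2 tq 0.41 0.59
```

```bash

python3 -m jog '{"jaw":[10,10,10],"slide":[[0,-0.2,0],[0,-0.2,0],[0,-0.2,0.001]],"spin":[0,0,0]}' >/dev/null && python3 chk.py 21 &&
python3 -m jog '{"jaw":[10,10,10],"slide":[[0,-0.2,0.002],[0,-0.2,0.002],[0,-0.2,0.003]],"spin":[0,0,0]}' >/dev/null && python3 chk.py 21 &&
python3 -m jog '{"jaw":[10,10,10],"slide":[[0,-0.2,0.004],[0,-0.2,0.004],[0,-0.2,0.004]],"spin":[0,0,0]}' >/dev/null && python3 chk.py 21 &&
python3 -m jog '{"jaw":[10,10],"slide":[[0,-0.2,0.004],[0,-0.2,0.004]],"spin":[0,0]}' >/dev/null && python3 chk.py 21
```

```text
t 25.25 pos 522.3 -161.7 119.9  f -2.1 1.9 push 15.9  rot -180.0 0.2 tq 0.36 0.60
t 25.55 pos 518.2 -179.4 119.7  f -2.6 1.5 push 15.9  rot -180.0 0.2 tq 0.30 0.60
t 25.85 pos 514.0 -197.0 119.4  f -0.6 2.1 push 16.3  rot -180.0 0.2 tq 0.31 0.50
t 26.05 pos 511.3 -208.7 119.1  f -1.5 0.3 push 15.8  rot -180.0 0.2 tq 0.29 0.57
```

```bash

python3 -m jog '{"jaw":[10,10,10,10],"slide":[[0,0.2,0.001],[0,0.2,-0.004],[0,0.2,-0.004],[0,0.2,-0.004]],"spin":[0,0,0,0]}' >/dev/null && python3 chk.py 21 &&
python3 -m jog '{"jaw":[10,10,10,10],"slide":[[0,0.2,-0.003],[0,0.2,-0.002],[0,0.2,-0.002],[0,0.2,-0.001]],"spin":[0,0,0,0]}' >/dev/null && python3 chk.py 21 &&
python3 -m jog '{"jaw":[10,10,10,10],"slide":[[0,0.2,0],[0,0.2,0],[0,0.2,0],[0,0.2,0.002]],"spin":[0,0,0,0]}' >/dev/null && python3 chk.py 21 &&
python3 -m jog '{"jaw":[10,10,10,10],"slide":[[0,0.2,0.002],[0,0.2,0.002],[0,0.2,0.004],[0,0.2,0.004]],"spin":[0,0,0,0]}' >/dev/null && python3 chk.py 21 &&
python3 -m jog '{"jaw":[10,10,10,10],"slide":[[0,0.2,0.005],[0,0.2,0.006],[0,0.2,0.007],[0,0.2,0.007]],"spin":[0,0,0,0]}' >/dev/null && python3 chk.py 21 &&
python3 -m jog '{"jaw":[10,10,10,10],"slide":[[0,0.2,0.007],[0,0.2,0.007],[0,0.2,0.007],[0,0.2,0.007]],"spin":[0,0,0,0]}' >/dev/null && python3 chk.py 21
```

```text
t 26.45 pos 516.8 -185.3 119.6  f -3.5 1.4 push 16.0  rot -179.9 0.2 tq 0.02 0.68
t 26.85 pos 522.4 -161.8 119.8  f -1.9 0.3 push 16.1  rot -179.9 0.2 tq 0.04 0.75
t 27.25 pos 527.9 -138.3 119.8  f -2.7 -0.4 push 17.1  rot -180.0 0.2 tq 0.12 0.77
t 27.65 pos 533.5 -114.8 119.5  f -3.5 1.3 push 18.0  rot -180.0 0.2 tq 0.11 0.73
t 28.05 pos 539.0 -91.3 118.8  f -2.9 0.8 push 18.0  rot -180.0 0.2 tq 0.20 0.84
t 28.45 pos 544.7 -67.8 117.9  f -3.3 -0.6 push 17.0  rot 180.0 0.2 tq 0.18 0.78
```

```bash

python3 -m jog '{"jaw":[10,10,10,10],"slide":[[0,0.2,0.008],[0,0.2,0.009],[0,0.2,0.01],[0,0.2,0.011]],"spin":[0,0,0,0]}' >/dev/null && python3 chk.py 21 &&
python3 -m jog '{"jaw":[10,10,10,10],"slide":[[0,0.2,0.011],[0,0.2,0.011],[0,0.2,0.011],[0,0.2,0.011]],"spin":[0,0,0,0]}' >/dev/null && python3 chk.py 21 &&
python3 -m jog '{"jaw":[10,10,10,10],"slide":[[0,0.2,0.012],[0,0.2,0.012],[0,0.2,0.012],[0,0.2,0.012]],"spin":[0,0,0,0]}' >/dev/null && python3 chk.py 21
```

```text
t 28.85 pos 550.3 -44.3 116.6  f -1.9 0.7 push 16.1  rot 180.0 0.2 tq 0.16 0.68
t 29.25 pos 555.9 -20.9 115.2  f -1.8 0.6 push 15.6  rot 179.9 0.2 tq 0.20 0.56
t 29.65 pos 561.6 2.5 113.6  f -1.2 -0.1 push 14.8  rot 179.9 0.2 tq 0.20 0.46
```

```bash

python3 -m jog '{"jaw":[10,10,10,10,10],"slide":[[0,0,-0.3],[0,0,-0.7],[0,0,-0.9],[0,0,-0.9],[0,0,-0.2]],"spin":[0,0,-0.95,-0.95,0]}' >/dev/null;python3 chk.py 5
python3 -m jog '{"jaw":[10,10,10,10,10,10,10,10,10,10],"slide":[[-0.1,0.6,0],[-0.1,0.9,0],[-0.1,0.95,0],[-0.1,0.95,0],[-0.1,0.95,0],[-0.1,0.95,0],[-0.1,0.95,0],[-0.1,0.9,0],[-0.1,0.5,0],[-0.1,0.3,0]],"spin":[0,0,0,0,0,0,0,0,0,0]}' >/dev/null
python3 -m jog '{"jaw":[10,10,10],"slide":[[0,0,0],[0,0,0],[0,0,0]],"spin":[0,0,0]}'
```

```text
t 30.15 pos 561.7 1.9 203.8  f 0.3 -0.9 push -0.0  rot -180.0 0.3 tq 0.01 0.01
time_s: 31.45
ee_pos: [582.5, 240.3, 201.1]
ee_rot: [-180.0, -0.0, -178.3]
force: [0.2, 0.3, -3.4]
gripper_width: 23.7
gripper_force: 60.0
```

```bash
python3 - <<'E'
from h import *
f=env.grab_frame("wrist")[:,:,::-1];cv2.imwrite("pics/w5.png",f)
g=cv2.imread("pics/w3.png")
a=cv2.resize(f[130:340,200:360],None,fx=2.4,fy=2.4,interpolation=2);b=cv2.resize(g[130:340,200:360],None,fx=2.4,fy=2.4,interpolation=2)
cv2.imwrite("pics/cmp.png",np.hstack([b,a]))
E
```

```text
(no output)
```

View pics/cmp.png

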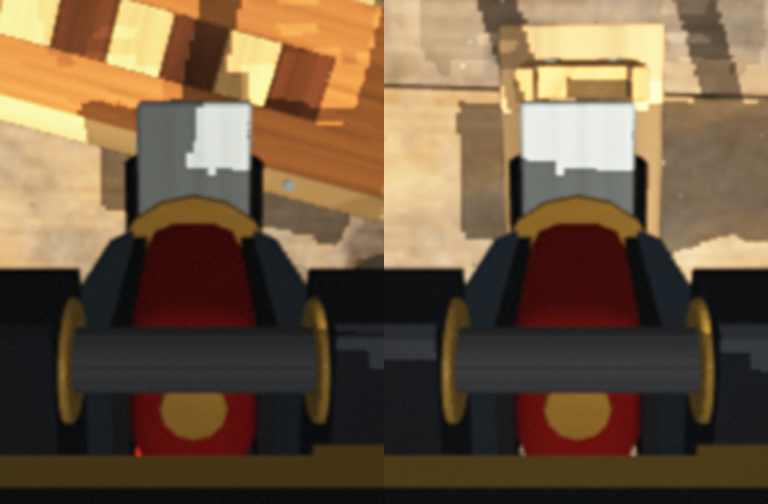

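The comparison (left before rolling, right now) shows the roller unmoved in the hand, with its crown edge at row 102 in both. The stand's base centre is at column 581 against the crown's 578, so the stand is about 1–2 mm towards +y. I'll correct that and lower.

```bash

python3 -m jog '{"jaw":[10,10,10,10,10,10,10],"slide":[[-0.02,0.04,0.3],[0,0,0.6],[0,0,0.7],[0,0,0.6],[0,0,0.5],[0,0,0.3],[0,0,0.2]],"spin":[0,0,0,0,0,0,0]}' >/dev/null;python3 chk.py 3 && 
python3 -m jog '{"jaw":[10,10],"slide":[[0,0,0.1],[0,0,0]],"spin":[0,0]}' >/dev/null; python3 chk.py 3
```

```text
t 32.20 pos 582.8 242.4 104.2  f 0.1 0.1 push 0.9  rot -180.0 -0.1 tq 0.04 0.01
t 32.40 pos 583.2 242.8 102.2  f 0.1 -0.0 push 1.0  rot 180.0 0.0 tq 0.01 0.03
```

```bash

python3 -m jog '{"jaw":[10,10,10],"slide":[[0,-0.04,0.1],[0,0,0.1],[0,0,0]],"spin":[0,0,0]}' >/dev/null;python3 chk.py 3 && 
python3 -m jog '{"jaw":[10,10,10],"slide":[[0,0,0.08],[0,0,0.08],[0,0,0]],"spin":[0,0,0]}' >/dev/null; python3 chk.py 3 &&
python3 -m jog '{"jaw":[10,10],"slide":[[0,0,0.07],[0,0,0]],"spin":[0,0]}' >/dev/null; python3 chk.py 3 &&
python3 -m jog '{"jaw":[10,10],"slide":[[0,0,0.07],[0,0,0]],"spin":[0,0]}' >/dev/null; python3 chk.py 3 &&
python3 -m jog '{"jaw":[10,10],"slide":[[0,0,0.05],[0,0,0]],"spin":[0,0]}' >/dev/null; python3 chk.py 3 &&
python3 -m jog '{"jaw":[10,10],"slide":[[0,0,0.05],[0,0,0]],"spin":[0,0]}' >/dev/null; python3 chk.py 3
```

```text
t 32.70 pos 582.9 241.5 96.0  f 0.4 -0.5 push 1.0  rot -180.0 -0.0 tq -0.03 0.01
t 33.00 pos 582.8 241.5 90.9  f 0.5 0.3 push -0.4  rot -180.0 -0.0 tq 0.08 -0.01
t 33.20 pos 582.9 241.5 89.0  f -0.4 0.4 push -0.0  rot -180.0 -0.0 tq -0.03 -0.03
t 33.40 pos 583.0 241.5 86.9  f 0.7 0.8 push 0.4  rot -180.0 -0.0 tq -0.05 -0.01
t 33.60 pos 583.0 241.5 85.5  f -0.5 -0.5 push 1.2  rot -180.0 -0.0 tq 0.01 -0.02
t 33.80 pos 583.0 241.5 84.0  f 0.3 -0.4 push 0.2  rot -180.0 -0.0 tq 0.02 -0.01
```

```bash

python3 -m jog '{"jaw":[10,10],"slide":[[0,0,0.03],[0,0,0]],"spin":[0,0]}' >/dev/null; python3 chk.py 3 &&
python3 -m jog '{"jaw":[10,10],"slide":[[0,0,0.03],[0,0,0]],"spin":[0,0]}' >/dev/null; python3 chk.py 3 &&
python3 -m jog '{"jaw":[10,10],"slide":[[0,0,0.03],[0,0,0]],"spin":[0,0]}' >/dev/null; python3 chk.py 3 &&
python3 -m jog '{"jaw":[10,10],"slide":[[0,0,0.03],[0,0,0]],"spin":[0,0]}' >/dev/null; python3 chk.py 3 &&
python3 -m jog '{"jaw":[10,10],"slide":[[0,0,0.03],[0,0,0]],"spin":[0,0]}' >/dev/null; python3 chk.py 3
```

```text
t 34.00 pos 583.0 241.5 83.2  f 0.4 0.1 push 0.2  rot 180.0 -0.0 tq -0.07 -0.01
t 34.20 pos 583.2 241.6 82.9  f 0.0 -0.5 push 3.0  rot 180.0 0.0 tq -0.08 0.16
t 34.20 pos 583.2 241.6 82.9  f 0.0 -0.5 push 3.0  rot 180.0 0.0 tq -0.08 0.16
t 34.20 pos 583.2 241.6 82.9  f 0.0 -0.5 push 3.0  rot 180.0 0.0 tq -0.08 0.16
t 34.20 pos 583.2 241.6 82.9  f 0.0 -0.5 push 3.0  rot 180.0 0.0 tq -0.08 0.16
```

Contact comes at exactly the original height (82.9), so the roller is seated. Releasing and rising straight up.

```bash

python3 -m jog '{"jaw":[30,50,70,91,91,91,91,91],"slide":[[0,0,0],[0,0,0],[0,0,0],[0,0,0],[0,0,0],[0,0,0],[0,0,0],[0,0,0]],"spin":[0,0,0,0,0,0,0,0]}'
python3 -m jog '{"jaw":[91,91,91,91,91],"slide":[[0,0,0],[0,0,-0.4],[0,0,-0.9],[0,0,-0.9],[0,0,-0.9]],"spin":[0,0,0,0,0]}'
python3 -m jog '{"jaw":[91,91,91,91,91,91,91,91,91,91],"slide":[[0,-0.5,-0.5],[0,-1,0],[0,-1,0],[0,-1,0],[0,-1,0],[0,-1,0],[0,-1,0],[0,-1,0],[0,-1,0],[0,-0.9,0.2]],"spin":[0.95,0.95,0,0,0,0,0,0,0,0]}'
```

```text
time_s: 35.0
ee_pos: [583.1, 241.6, 82.4]
ee_rot: [180.0, 0.0, -178.2]
force: [0.4, 0.1, -0.9]
gripper_width: 82.9
gripper_force: 0.0
time_s: 35.5
ee_pos: [583.2, 241.6, 177.3]
ee_rot: [180.0, 0.0, -178.2]
force: [0.9, 0.5, -0.0]
gripper_width: 90.8
gripper_force: 0.0
time_s: 36.5
ee_pos: [526.0, -35.2, 186.1]
ee_rot: [180.0, 0.2, 166.6]
force: [0.2, 0.2, 0.2]
gripper_width: 91.1
gripper_force: 0.0
```

```bash
python3 - <<'E'
from h import *
w=env.grab_frame("wrist")[:,:,::-1];s=env.grab_frame("scene")[:,:,::-1]
a=cv2.resize(w[0:240],(560,240));b=cv2.resize(s[170:230,205:275],(280,240),interpolation=2);c=cv2.resize(s[200:290,240:345],(280,240),interpolation=2)
cv2.imwrite("pics/fin.png",np.vstack([a,np.hstack([b,c])]))
E
```

```text
(no output)
```

View pics/fin.png

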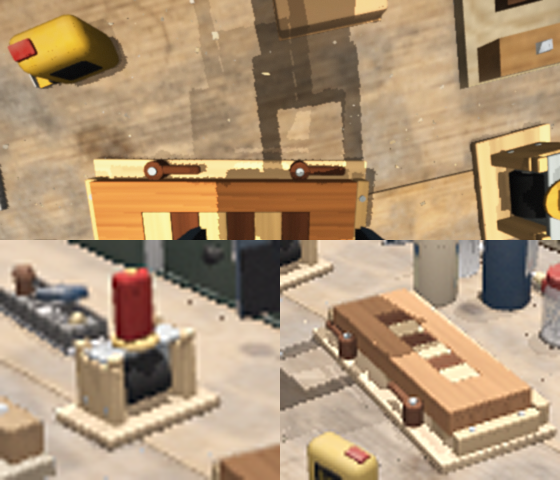

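The roller stands upright in its stand, its handle at (132,300). The strip looks even along the board, with its edge straight at row 212, and nothing else has moved. Handing in.

```bash
python3 -c "
from workcell import env
print(env.job_done())"
```

```text
the job is handed in; nothing more can be done
None
```

I rolled the strip in four long strokes, mostly at 14–19 N with one 26 N peak (highest reading), hung the roller back upright, and handed in at about 37 s; I judge all six leaves flush because a dwell on leaf 4 and the repeat strokes showed no more sinking, though I had no direct reading of them.

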